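Press the push nut onto the tape stand

TASK

Put the orange push nut over the upright steel shaft of the tape stand, flange down, and press it straight down until its teeth hold it tight against the spring washer on the white core, so that the washer stays squeezed when you let go. Press by feel: do not crush the washer, and leave the salt shaker and the dip cup standing where they are.

Things in the scene. Friction and masses are not known exactly. Their poses are not given: they have to be found in the camera images.
- nut_center (a point): Push nut: a loose orange collar standing upright, flange down, 30 mm high. Flange at the bottom 38 mm across and 4 mm high; above it a ribbed round grip 32 mm across, 26 mm high. Through bore 15 mm; mass about 90 g. This point is on its axis, half-way up (15 mm over its underside); z points up.
- nut: The same nut; origin at the centre of its underside, z up. Inside, 9 mm up, four spring teeth leave a 10 mm opening. Pushed down the shaft they give way with a roughly steady drag (5 to 12 N moving, 1 to 5 N at rest); pulled up they bite. Up to half of the squeeze is lost on letting go: press to some 9 N above the drag, slowly, as force readings lag.
- shaft_tip (a point): Top end of the plain steel shaft, on its axis, 126 mm over the table. The shaft is upright, 12 mm thick, its last 12 mm tapering to 7 mm. Low on it lies a spring washer, 27 mm across: free up to 2 N, then 3 N per mm, solid after 2.5 mm at 9.5 N, then steep. Tight: the released nut presses on it with over 3 N. Crushed: over 20 N.
- stand: Tape stand, fixed: green foot 116 mm across, 10 mm high, a tape roll (92 mm across, top 58 mm over the table) and a white core 42 mm across that carries the washer. How far the core stands out differs and is not measured: the free washer's top is anywhere from 67 to 91 mm over the table. The core does not give. Origin under the foot, on the shaft's axis.
- salt_shaker: Bystander: loose salt shaker, 44 mm across and 90 mm tall, upright; origin at the centre of its underside.
- dip_cup: Bystander: loose small white dip cup, 67 mm across and 33 mm tall, upright; origin at the centre of its underside.
There are look-alikes about, which are no part of the job. What is meant by the nut is not green, and is the larger of those in its own colour.

How it is judged:
On the way, in this order (a step that is already met when the one before it is completed fails the run):
1. the nut is over the shaft, its underside below the tip (horizontal distance between nut and shaft_tip below 0.004 m and z of nut in the frame of shaft_tip below -0.004 m and angle between nut's own z axis and vertical below 0.15 rad), for 0.1 s.
2. the nut presses on the spring washer with over 3 N (contact force between nut and stand above 3 N), for 0.2 s.
At the end, for the whole second after the job is handed in: The nut sits on the shaft, flange down, within 4 mm of its axis and 0.12 rad of upright, at rest and released, and its teeth keep it pressed on the spring washer with more than 3 N, its underside at least 20 mm below the tip (contact force between nut and stand above 3 N and horizontal distance between nut and shaft_tip below 0.004 m and angle between nut's own z axis and vertical below 0.12 rad and z of nut in the frame of shaft_tip below -0.02 m and linear speed of nut below 0.02 m/s and contact force between nut and the fingers below 0.2 N); the robot touches nothing.
It fails at once if the washer is crushed: the nut presses on it with more than 20 N (contact force between nut and stand above 20 N).
It fails at once if the salt shaker is knocked over or shifted more than 30 mm (distance of salt_shaker from where it was at the start of the episode above 0.03 m or angle between salt_shaker's own z axis and vertical above 0.4 rad).
It fails at once if the dip cup is knocked over or shifted more than 30 mm (distance of dip_cup from where it was at the start of the episode above 0.03 m or angle between dip_cup's own z axis and vertical above 0.4 rad).
It also fails if it takes over 58 s, if anything falls off the work surface, if the arm or the gripper's body presses on something with over 40 N, if the wrist force passes 120 N, or if a joint passes its speed limit or range.

ROBOT

A 6-joint arm with a two-finger parallel gripper is mounted at the origin on the work surface; the furniture and walls round the work are solid. World frame = base frame: x ahead of the robot, y to its left, z up, the work surface at z = 0. Lengths are in m, angles in rad, forces in N, time in s.
With the tool pointing down it reaches from about 0.35 to 0.8 m from the base axis. Payload 7.3 kg.
Tool frame: the origin (TCP) lies between the finger pads; the fingertips stand 25 mm ahead of it and the grasp point (between the pads) lies 6 mm ahead of it (r.tip_extent is the distance from the TCP to the fingertips, in m); z points along the fingers, y is the line along which they close (so a half turn about z gives the same grasp; the last joint's range is limited). The gripper opens to 85 mm and grips with 20 to 120 N. Pads are 22 mm wide; open, the fingers measure 114 mm over their backs; the gripper's body (76 mm by 85 mm) begins 54 mm behind the grasp point. The pads swing forward as they close: fully open they stand 13 mm farther back than shut.
Start: joints at [1.103, 0.342, 1.524, -0, 1.275, -0.146], TCP at [0.166, 0.498, 0.256] pointing down, gripper open.
Joint ranges: [-2.53, 2.53], [-0.77, 2.02], [0.04, 2.7], [-1, 4.14], [0.28, 2.66], [-3.11, 3.11]. Speed limits (rad/s): [2.57, 2.57, 3.14, 3.14, 3.14, 3.14].

INTERFACE

Orientations are given as a unit quaternion [x, y, z, w].
In Python, from workcell import r, command_gripper, optics gives the robot as it stands. The module is installed in compiled form; this text tells all that it offers. Calls block until the motion is done:
- r.reach(position, orientation): joint-space move of the TCP to a pose.
- r.move_straight(position, orientation=None, speed=0.15, max_force=None): straight line of the TCP; orientation=None keeps the orientation; speed is the mean speed in m/s. With max_force (N) it stops when the force on the tool has changed by that much, and returns True; else False.
- r.movej(angles): joint-space move.
- command_gripper(opening, force=None): finger opening in m; force is the grip in N (None keeps the last); returns when the fingers have stopped.
- r.hold(seconds).
- r.solve_ik(position, orientation): joint angles nearest the present ones, or None.
- r.read_state(): the state.
- optics.get_image(name): name is "side" or "top"; returns (picture, depth): 400x640x3 uint8, red, green, blue; 400x640 float32, m along the optical axis (not along the pixel's ray), 0 where there is no reading.
- optics.camera_model(name): a dict with "K" (3x3 intrinsics, pixels), "k1" (the pictures are not rectified: a ray, as slopes to the right and down, at radius r is drawn at 1 + k1 r^2 times it, then the intrinsics apply), "R" (3x3) and "t" (3): a world point X has camera coordinates R X + t. Camera axes: x right, y down, z forward; pixel columns grow to the right and rows downward; lengths in m; the calibration is good to about 2 mm. A picture is of the moment at which its call begins. camera_model takes no time and is no camera call.
A pose or a line that the arm cannot do raises r.PlanningError and nothing moves.
- r.finish_job(): hands the job in; it is judged then, once.
The state is a dict: "time_s": time; "joint_positions": joint angles; "dq": joint speeds; "tau": joint torques, N m; "eef_pos": TCP position; "eef_rot": TCP orientation; "contact_force": force on the tool from outside, world axes, zero at the start; "torque": the same for the moment, N m; "grip_width": finger opening in m; "grip_force": force on a finger pad.
Only numpy, scipy, OpenCV 4.12 (cv2) and the standard library are available. Lean on these libraries where they do the work, as an engineer would, in place of code of your own. Each camera call takes 0.05 s, during which the arm holds its last target. There are 200 camera calls.

## Working session

There is one attempt and no reset: what is moved stays moved. The work goes in short steps, each a Python script; the robot and the scene stay as the last script left them, time stands still between calls to the robot, and variables do not carry over. Pictures are saved under pics/ and viewed, at most 10 in all, crops included, and the job is handed in when it is done.

```bash
mkdir -p pics; cat > h.py <<'E'
from workcell import r, command_gripper, optics
import numpy as np, cv2
def save(n,f,box=None,s=1):
    im,d=optics.get_image(n); im=im.copy()
    np.savez('%s.npz'%n,im=im,d=d)
    o=im if box is None else im[box[1]:box[3],box[0]:box[2]]
    cv2.imwrite('pics/'+f,cv2.resize(o[:,:,::-1],None,fx=s,fy=s,interpolation=cv2.INTER_CUBIC))
    return im,d
def ray(n,u,v):
    m=optics.camera_model(n);K=np.array(m['K']);R=np.array(m['R']);t=np.array(m['t'])
    x,y=cv2.undistortPoints(np.array([[[u,v]]],float),K,np.array([m['k1'],0,0,0,0.]))[0,0]
    return -R.T@t, R.T@np.array([x,y,1.])
def onplane(n,u,v,z):
    o,d=ray(n,u,v); return o+d*(z-o[2])/d[2]
def atdepth(n,u,v,dep):
    o,d=ray(n,u,v); return o+d*dep
def proj(n,X):
    m=optics.camera_model(n);c=np.array(m['R'])@X+np.array(m['t']);x,y=c[:2]/c[2];f=1+m['k1']*(x*x+y*y)
    return (np.array(m['K'])@[x*f,y*f,1])[:2]
E
python3 - <<'E'
from h import *
for n in('side','top'):
    save(n,n+'0.png'); m=optics.camera_model(n); print(n,ray(n,320,200),m['k1'],m['K'][0][0])
s=r.read_state();print(s['time_s'],s['eef_rot'],s['contact_force'],s['grip_width'],r.tip_extent)
E
```

```text
side (array([ 0.37026358, -0.87446803,  0.66487946]), array([ 0.08023836,  0.80007884, -0.59473282])) -0.08796207356248018 462.40231250364724
top (array([ 0.26810474, -0.14745676,  1.20194478]), array([ 0.12805276,  0.03201828, -0.99128245])) -0.02225668868930677 475.89494877342884
0.1 [ 1.60201161e-01  9.87084163e-01 -6.31234916e-04 -2.09684293e-04] [ 0.20922617  0.34487629 -0.0248486 ] 0.08523381630406301 0.025
```

View pics/side0.png

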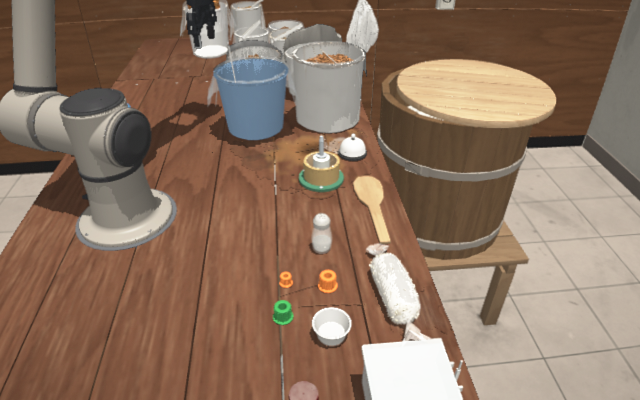

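View pics/top0.png

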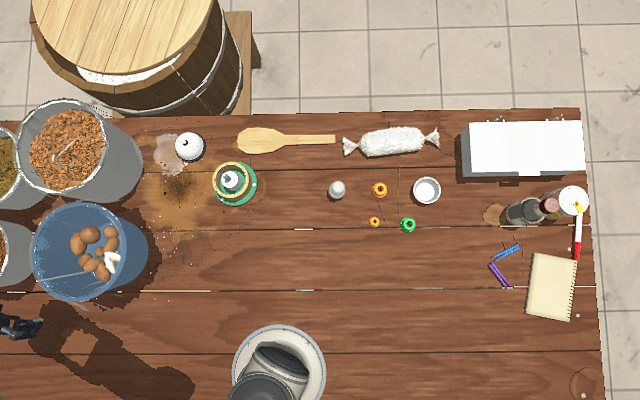

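Side view: large orange nut at (328,281), small orange at (286,280), green at (283,312), shaker (321,233), cup (331,327), stand (321,170). Top view: large orange (380,190), small orange (375,222), green (408,225), shaker (336,189), cup (427,190), stand (234,184). The larger orange one fits the description, because it is not green and is bigger than its same-coloured look-alike. I'll measure it and confirm in an enlarged crop.

```bash
python3 - <<'E'
from h import *
for n,(x0,y0,x1,y1) in dict(top=(360,170,430,240),side=(265,260,345,330)).items():
    z=np.load(n+'.npz');im,d=z['im'],z['d'];hsv=cv2.cvtColor(im,cv2.COLOR_RGB2HSV)
    m=cv2.inRange(hsv,(5,180,150),(22,255,255));k=np.zeros_like(m);k[y0:y1,x0:x1]=m[y0:y1,x0:x1]
    for c in cv2.findContours(k,cv2.RETR_EXTERNAL,cv2.CHAIN_APPROX_NONE)[0]:
        if cv2.contourArea(c)<20: continue
        b=cv2.boundingRect(c);(u,v),rad=cv2.minEnclosingCircle(c);M=cv2.moments(c);cu,cv_=M['m10']/M['m00'],M['m01']/M['m00']
        print(n,b,'circ',u,v,rad,'area',M['m00'],'depth pt',atdepth(n,b[0]+b[2]/2,b[1]+1,d[b[1]+2,int(b[0]+b[2]/2)]),
         'z.015',onplane(n,cu,cv_,.015), 'width',np.linalg.norm(onplane(n,b[0],cv_,.01)-onplane(n,b[0]+b[2],cv_,.01)))
z=np.load('top.npz');im,d=z['im'],z['d']
# others: shaker, cup, foot
for nm,(u,v) in dict(shaker=(336,189),cup=(427,190)).items(): print(nm,atdepth('top',u,v,d[v,u]))
# highest depth points near stand
for n,(x0,y0,x1,y1) in dict(top=(205,155,265,210),side=(295,125,347,192)).items():
    d=np.load(n+'.npz')['d'];P=[]
    for v in range(y0,y1):
        for u in range(x0,x1):
            if d[v,u]>0: P.append(np.r_[atdepth(n,u+0.,v+0.,d[v,u]),u,v])
    P=np.array(P);P=P[P[:,2]<.14];i=P[:,2].argsort()[::-1][:8];print(n,np.round(P[i],4))
hsv=cv2.cvtColor(im,cv2.COLOR_RGB2HSV);m=cv2.inRange(hsv,(60,100,40),(90,255,255));k=np.zeros_like(m);k[155:212,205:265]=m[155:212,205:265]
c=np.vstack([c for c in cv2.findContours(k,cv2.RETR_EXTERNAL,cv2.CHAIN_APPROX_NONE)[0] if len(c)>10]);(u,v),rad=cv2.minEnclosingCircle(c);print('foot',u,v,rad,onplane('top',u,v,.01),np.linalg.norm(onplane('top',u,v,.01)-onplane('top',u+rad,v,.01)))
a=cv2.resize(im[155:245,200:300],None,fx=4,fy=4,interpolation=2);b=cv2.resize(im[155:245,340:440],None,fx=4,fy=4,interpolation=2)
s=np.load('side.npz')['im'];c=cv2.resize(s[125:195,270:370],None,fx=4,fy=4,interpolation=2);e=cv2.resize(s[255:325,270:370],None,fx=4,fy=4,interpolation=2)[:240]
cv2.imwrite('pics/crop1.png',np.vstack([np.hstack([a,b]),np.hstack([c[:240],e])])[:600,:,::-1])
E
```

```text
top (372, 183, 15, 15) circ 379.223876953125 190.0895538330078 7.44732666015625 area 50.5 depth pt [ 0.4570641  -0.25799275  0.03051186] z.015 [ 0.43767775 -0.25319548  0.015     ] width 0.03770400064477413
side (318, 277, 18, 13) circ 326.5 282.0 9.861641883850098 area 123.0 depth pt [ 0.44445511 -0.26951372  0.03223981] z.015 [ 0.4442329  -0.26898209  0.015     ] width 0.03444998687401334
side (280, 277, 12, 8) circ 285.5 280.5 6.5193023681640625 area 42.0 depth pt [ 0.36777752 -0.25021595  0.01967959] z.015 [ 0.36654188 -0.25489726  0.015     ] width 0.023159748420328908
side (324, 273, 8, 5) circ 327.5 275.0 3.6401548385620117 area 24.0 depth pt [ 0.44842922 -0.25183774  0.02452053] z.015 [ 0.44872674 -0.24520318  0.015     ] width 0.01564086952799202
shaker [ 0.43745562 -0.14966567  0.08906061]
cup [ 0.44406159 -0.38005334  0.00277681]Traceback (most recent call last):
  File "<stdin>", line 18, in <module>
  File "h.py", line 16, in atdepth
    o,d=ray(n,u,v); return o+d*dep
        ~~~^^^^^^^
  File "h.py", line 10, in ray
    m=optics.camera_model(n);K=np.array(m['K']);R=np.array(m['R']);t=np.array(m['t'])
ValueError: time passes only in moves, steps and waits
```

View pics/crop1.png

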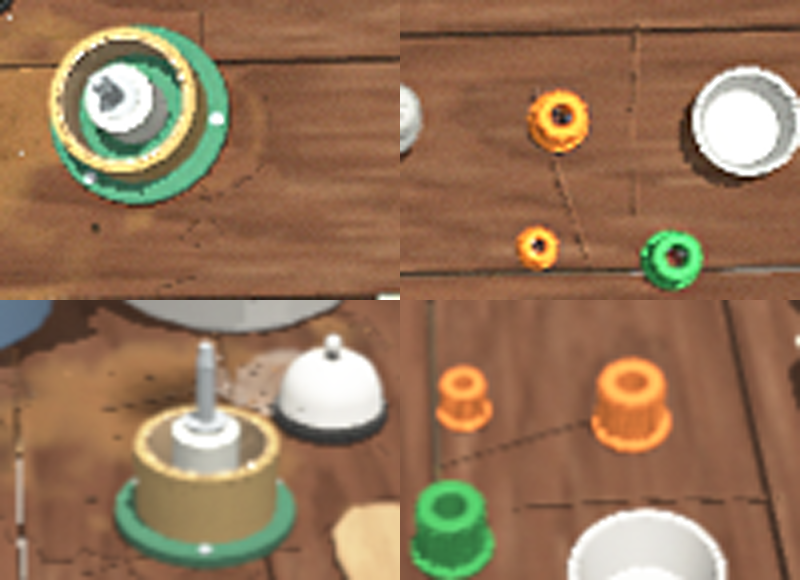

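The crop confirms it: the large orange flanged nut is at top (379,190) / side (327,281), and the smaller orange one and the green one are the look-alikes. The two views agree on about (0.446, -0.2585), and the shaft is near (0.469, 0.109). Now the grasp.

```bash
python3 - <<'E'
from h import *
q=[0,1,0,0]
r.move_straight([0.166,0.498,0.36],speed=0.2)
r.reach([0.446,-0.2585,0.15],q)
print(r.read_state()['time_s'],r.read_state()['joint_positions'],r.solve_ik([0.469,0.109,0.2],q))
print('stop',r.move_straight([0.446,-0.2585,0.030],q,speed=0.08,max_force=6))
command_gripper(0.02,force=80)
s=r.read_state();print(s['grip_width'],s['grip_force'],s['eef_pos'],s['contact_force'])
r.move_straight([0.446,-0.2585,0.22],q,speed=0.12)
s=r.read_state();print(s['time_s'],s['grip_width'],s['contact_force'])
r.reach([0.469,0.109,0.190],q)
s=r.read_state();print(s['time_s'],s['eef_pos'],s['contact_force'])
save('top','top1.png')
save('side','side1.png',(250,80,400,200),5)
E
```

```text
3.6917 [-6.72853082e-01  4.37177691e-01  1.69964776e+00  1.42027813e-04
  1.00440077e+00 -2.24466039e+00] [ 6.90111501e-02  3.19693809e-01  1.72608328e+00 -4.44089210e-16
  1.09581556e+00 -1.50178518e+00]
stop False
0.027631476680132015 78.77255983650684 [ 0.44609046 -0.2585517   0.03049387] [-1.52804353  0.33203158  5.19749683]
7.6583 0.027778383576876068 [-1.8831986   0.25083819 -0.49355788]
9.0417 [0.46940926 0.10824527 0.19006313] [ 0.00108952 -0.26032989 -0.07330698]
```

View pics/side1.png

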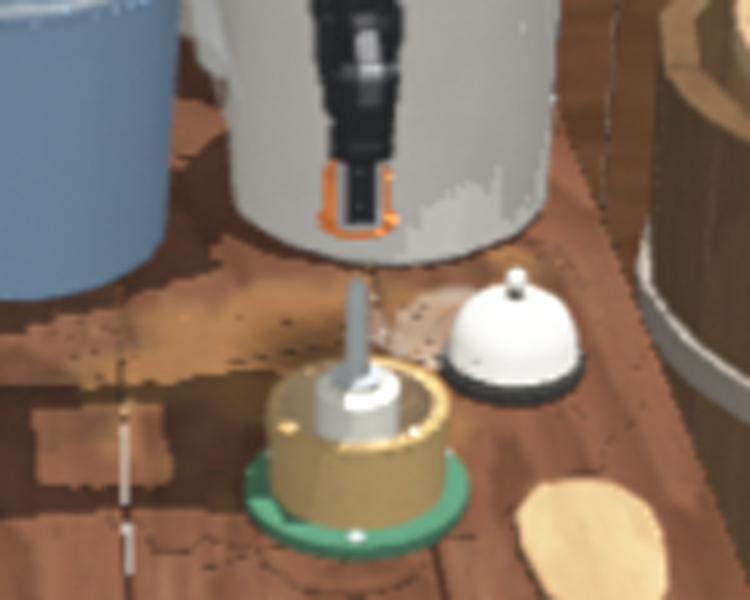

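The nut is held upright, flange down, at crop (358,200), i.e. full image (321.6,120). The shaft tip is below it at crop (357,280). Next I measure the relative offset sub-pixel.

```bash
python3 - <<'E'
from h import *
z=np.load('side.npz');im,d=z['im'],z['d'];hsv=cv2.cvtColor(im,cv2.COLOR_RGB2HSV)
m=cv2.inRange(hsv,(4,130,80),(24,255,255));b=(308,105,336,132)
k=m[b[1]:b[3],b[0]:b[2]]
for v in range(k.shape[0]):
    u=np.nonzero(k[v])[0]
    if len(u): print('nut row',v+b[1],u.min()+b[0],u.max()+b[0],(u.min()+u.max())/2+b[0],len(u))
g=cv2.cvtColor(im,cv2.COLOR_RGB2GRAY)
for v in range(134,154): print(v,g[v,315:330].tolist(),np.round(d[v,318:326],3).tolist() if v<142 else '')
for n,y in (('tip',.126),): print(proj('side',np.array([.469,.109,.126])),proj('side',np.array([.469,.109,.09])))
print('nut bottom centre',proj('side',np.array([.4694,.10825,.160])),'flange front',proj('side',np.array([.4694,.10825-.019,.160])))
z=np.load('top.npz')['d'];
E
```

```text
nut row 112 316 316 316.0 1
nut row 113 316 316 316.0 1
nut row 114 315 327 321.0 3
nut row 115 315 327 321.0 3
nut row 116 315 327 321.0 3
nut row 117 315 327 321.0 3
nut row 118 315 327 321.0 3
nut row 119 315 327 321.0 3
nut row 120 315 316 315.5 2
nut row 121 315 327 321.0 3
nut row 122 314 328 321.0 5
nut row 123 314 328 321.0 5
nut row 124 314 328 321.0 5
nut row 125 315 327 321.0 4
nut row 126 316 326 321.0 9
nut row 127 319 323 321.0 5
134 [110, 112, 114, 115, 101, 108, 117, 97, 82, 69, 88, 101, 99, 97, 95] [1.3940000534057617, 1.3899999856948853, 1.3819999694824219, 1.3910000324249268, 1.3860000371932983, 1.3880000114440918, 1.3899999856948853, 1.3940000534057617]
135 [116, 118, 121, 125, 126, 128, 132, 130, 128, 99, 95, 107, 108, 105, 104] [1.3849999904632568, 1.3849999904632568, 1.3880000114440918, 1.3839999437332153, 1.3860000371932983, 1.3830000162124634, 1.4049999713897705, 1.378000020980835]
136 [119, 125, 127, 129, 131, 137, 140, 139, 134, 106, 96, 109, 113, 113, 114] [1.3799999952316284, 1.3819999694824219, 1.11899995803833, 1.1130000352859497, 1.1139999628067017, 1.
[... 1601 characters left out ...]
, 150, 165] 
147 [82, 86, 85, 95, 128, 145, 149, 145, 142, 153, 165, 165, 143, 155, 176] 
148 [82, 84, 71, 84, 125, 145, 148, 145, 127, 119, 141, 157, 141, 154, 173] 
149 [74, 75, 76, 88, 125, 145, 148, 145, 124, 101, 94, 120, 138, 162, 174] 
150 [74, 74, 78, 91, 125, 145, 149, 144, 128, 109, 91, 87, 107, 140, 167] 
151 [87, 88, 92, 104, 130, 145, 149, 145, 144, 159, 161, 150, 144, 144, 154] 
152 [121, 123, 123, 126, 136, 145, 147, 144, 152, 215, 228, 217, 216, 207, 184] 
153 [132, 137, 138, 136, 139, 145, 147, 142, 147, 229, 236, 216, 200, 198, 203] 
[320.15927107 136.06781228] [320.13708459 148.98483274]
nut bottom centre [320.37901159 123.56984872] flange front [321.18694597 127.27683178]
```

View pics/top1.png

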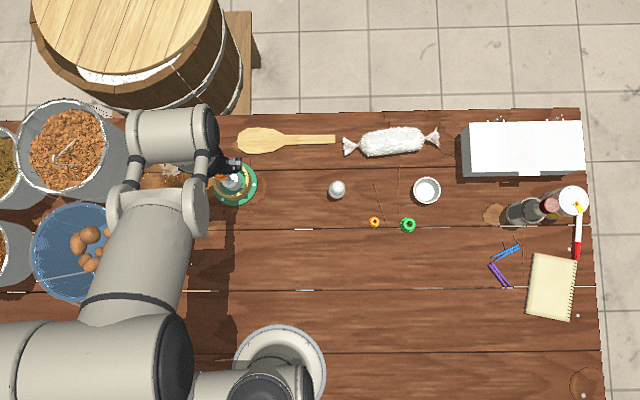

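Nut and tip columns both sit about 0.6 px off the model in the same direction, so they are aligned within about 1 mm with the shaft at x≈0.469, y≈0.109. I'll descend by feel.

```bash
cat >> h.py <<'E'
Q=[0,1,0,0]
def st(t=''):
    s=r.read_state();print(t,round(s['time_s'],2),np.round(s['eef_pos'],4),np.round(s['contact_force'],2),np.round(s['torque'],2),round(s['grip_width'],4));return s
E
python3 - <<'E'
from h import *
x,y=.469,.109
r.move_straight([x,y,.170],Q,speed=.05);r.hold(.3);s=st()
for z in (.160,.155,.150,.146,.142,.139,.136):
    h=r.move_straight([x,y,z],Q,speed=.02,max_force=4);s=st(h)
    if h: break
E
```

```text
9.99 [0.4691 0.1091 0.1702] [ 0.79  0.13 -0.93] [ 0.03 -0.06 -0.04] 0.0276
False 10.64 [0.469  0.109  0.1599] [ 1.58 -0.51 -0.53] [ 0.04 -0.03 -0.02] 0.0275
False 11.04 [0.4689 0.109  0.1549] [ 0.58  0.45 -0.53] [ 0.02 -0.01 -0.06] 0.0276
False 11.44 [0.4689 0.109  0.1499] [-1.09 -0.29 -0.75] [-0.03 -0.02 -0.01] 0.0277
False 11.79 [0.4692 0.1093 0.146 ] [ 1.4   2.45 -1.82] [ 0.43 -0.27  0.01] 0.0277
True 12.0 [0.4694 0.1097 0.1438] [ 1.35  2.61 -2.09] [ 0.42 -0.24 -0.03] 0.0275
```

The lateral force points to +y (and slightly +x), so the shaft lies that way. I'll shift to null it.

```bash
python3 - <<'E'
from h import *
x,y=.469,.109
for i in range(5):
    f=[]
    r.move_straight([x,y,.1440],Q,speed=.02)
    for k in range(6): r.hold(.05);f.append(r.read_state()['contact_force'])
    f=np.mean(f,0);s=st(f'{x:.4f} {y:.4f} f={np.round(f,2)}')
    if np.hypot(f[0]-.3,f[1])<.7: break
    x+=np.clip(.0003*(f[0]-.3),-.0008,.0008);y+=np.clip(.0003*f[1],-.0008,.0008)
E
```

```text
0.4690 0.1090 f=[ 3.04  5.25 -3.14] 12.55 [0.4693 0.1096 0.1438] [ 2.72  4.57 -3.16] [ 0.89 -0.47  0.01] 0.0275
0.4698 0.1098 f=[-0.36  2.37 -1.7 ] 13.1 [0.4696 0.1098 0.1439] [-0.87  2.06 -2.09] [ 0.41  0.12 -0.03] 0.0275
0.4696 0.1105 f=[ 0.05  0.19 -0.97] 13.65 [0.4696 0.1104 0.144 ] [ 0.05  0.06 -1.06] [0.04 0.01 0.02] 0.0275
```

```bash
python3 - <<'E'
from h import *
x,y=.4697,.1109
for z in (.1420,.1400,.1380,.1360,.1340,.1320,.1300,.1280):
    h=r.move_straight([x,y,z],Q,speed=.015,max_force=18)
    f=np.mean([(r.hold(.04),r.read_state()['contact_force'])[1] for k in range(4)],0)
    s=st(f'{h} {x:.4f} {y:.4f} f={np.round(f,2)}')
    if h or np.hypot(f[0],f[1])>10: break
    x+=np.clip(.0002*f[0],-.0006,.0006);y+=np.clip(.0002*f[1],-.0006,.0006)
E
```

```text
False 0.4697 0.1109 f=[ 0.4   0.2  -0.86] 14.1 [0.4697 0.1109 0.142 ] [-0.2   0.22 -0.85] [-0.01 -0.02  0.01] 0.0272
False 0.4698 0.1109 f=[ 0.4   0.62 -1.42] 14.55 [0.4699 0.111  0.14  ] [-0.14  0.36 -1.45] [ 0.16 -0.12  0.01] 0.0273
False 0.4699 0.1111 f=[ 1.84  2.66 -1.34] 15.0 [0.47   0.1112 0.138 ] [ 2.45  2.73 -1.88] [ 0.47 -0.33 -0.03] 0.0275
False 0.4702 0.1116 f=[ 1.48  0.47 -0.72] 15.46 [0.4702 0.1115 0.1359] [ 1.29  0.16 -1.85] [ 0.03 -0.18 -0.03] 0.0274
False 0.4705 0.1117 f=[ 2.82 -0.51 -5.73] 15.91 [0.4704 0.1116 0.1336] [ 2.64 -0.92 -6.46] [-0.09 -0.36  0.04] 0.0276
False 0.4711 0.1116 f=[-0.7  -0.38 -2.51] 16.37 [0.4706 0.1116 0.1317] [-0.04 -0.21 -2.61] [-0.04  0.09 -0.01] 0.0275
False 0.4709 0.1115 f=[-1.36 -0.69 -3.5 ] 16.82 [0.4707 0.1115 0.1297] [-1.13 -0.78 -3.38] [-0.06  0.17  0.02] 0.0276
False 0.4707 0.1114 f=[-0.44  1.06 -3.65] 17.27 [0.4707 0.1114 0.1278] [ 0.07  1.02 -4.15] [0.1  0.11 0.02] 0.0274
```

```bash
python3 - <<'E'
from h import *
x,y=.4707,.1115
st('start')
for z,F in ((.1260,30),(.1245,6),(.1245,9),(.1235,12),(.1225,12)):
    f0=r.read_state()['contact_force'][2]
    h=r.move_straight([x,y,z],Q,speed=.004,max_force=F);s=st(f'{h} F={F} f0={f0:.2f}')
    r.hold(.15); st('  rest')
E
```

```text
start 17.27 [0.4707 0.1114 0.1278] [ 0.07  1.02 -4.15] [0.1  0.11 0.02] 0.0274
False F=30 f0=-4.15 17.92 [0.4708 0.1114 0.1264] [-3.24 -1.43  5.69] [-0.05  0.57 -0.02] 0.0274
  rest 18.07 [0.4708 0.1115 0.1264] [-3.43 -0.6   5.14] [-0.1   0.52  0.03] 0.0274
False F=6 f0=5.14 18.59 [0.4708 0.1115 0.1246] [-2.32 -0.27  4.13] [-0.08  0.45  0.02] 0.028
  rest 18.74 [0.4708 0.1115 0.1246] [-2.17 -0.43  5.21] [-0.07  0.39 -0.02] 0.0276
False F=9 f0=5.21 18.99 [0.4708 0.1115 0.1246] [-2.91 -0.56  5.17] [-0.1   0.45 -0.02] 0.0274
  rest 19.14 [0.4708 0.1115 0.1246] [-2.33 -0.59  4.79] [-0.12  0.47  0.01] 0.0277
False F=12 f0=4.79 19.54 [0.4707 0.1115 0.1233] [-2.11 -0.4   2.18] [-0.05  0.34 -0.01] 0.0276
  rest 19.69 [0.4707 0.1115 0.1234] [-1.85  0.64  2.07] [-0.01  0.37  0.05] 0.0276
False F=12 f0=2.07 20.09 [0.4707 0.1115 0.1226] [-2.15 -0.32  4.12] [-0.04  0.44  0.02] 0.0276
  rest 20.24 [0.4707 0.1115 0.1226] [-2.36 -0.71  4.54] [-0.02  0.44 -0.01] 0.0279
```

```bash
python3 - <<'E'
from h import *
x,y=.4705,.1115
z=r.read_state()['eef_pos'][2]
while z>.093:
    z-=.003
    f0=r.read_state()['contact_force'][2]
    h=r.move_straight([x,y,z],Q,speed=.007,max_force=11-f0);s=st(f'{h} z={z:.4f} f0={f0:.2f}')
    if h or s['contact_force'][2]>9: break
    if s['time_s']>30: break
E
```

```text
False z=0.1196 f0=4.54 20.82 [0.4706 0.1115 0.1195] [-2.03 -0.37  2.37] [-0.03  0.24  0.03] 0.0276
False z=0.1166 f0=2.37 21.39 [0.4706 0.1115 0.1167] [-0.85 -0.42  4.62] [0.01 0.26 0.03] 0.0277
False z=0.1136 f0=4.62 21.97 [0.4705 0.1115 0.1135] [-1.46  0.28  2.23] [0.01 0.19 0.  ] 0.0278
False z=0.1106 f0=2.23 22.54 [0.4705 0.1115 0.1105] [-0.64 -0.01  2.66] [-0.04  0.18  0.04] 0.0274
False z=0.1076 f0=2.66 23.12 [0.4706 0.1115 0.1076] [-1.16 -0.56  3.98] [-0.08  0.22 -0.  ] 0.0274
False z=0.1046 f0=3.98 23.69 [0.4706 0.1115 0.1046] [-2.41  0.24  3.51] [-0.08  0.21  0.02] 0.0273
True z=0.1016 f0=3.51 24.12 [0.4706 0.1115 0.1023] [-0.76 -0.14  3.43] [-0.04  0.14 -0.03] 0.0273
```

```bash
python3 - <<'E'
from h import *
x,y=.4704,.1115
r.hold(.2);s=st('rest'); z=s['eef_pos'][2]
for i in range(12):
    z-=.0005
    f0=r.read_state()['contact_force'][2]
    h=r.move_straight([x,y,z],Q,speed=.003,max_force=15-f0)
    f=[r.read_state()['contact_force'][2]]+[(r.hold(.04),r.read_state()['contact_force'][2])[1] for k in range(3)]
    e=r.read_state();print(h,round(z,4),np.round(e['eef_pos'][2],5),np.round(f,2),round(e['time_s'],2))
    if h or np.mean(f)>8: break
E
```

```text
rest 24.32 [0.4705 0.1115 0.1023] [0.58 0.21 3.5 ] [ 0.02 -0.04 -0.01] 0.0272
False 0.1018 0.10222 [7.64 7.2  7.54 7.47] 24.74
False 0.1013 0.10203 [10.69 11.48 11.24 11.37] 25.18
```

```bash
python3 - <<'E'
from h import *
x,y=.4704,.1115
z=.1013
for i in range(12):
    z-=.0003
    f0=r.read_state()['contact_force'][2]
    h=r.move_straight([x,y,z],Q,speed=.0025,max_force=max(1,15.5-f0))
    f=[r.read_state()['contact_force'][2]]+[(r.hold(.04),r.read_state()['contact_force'][2])[1] for k in range(3)]
    e=r.read_state();print(h,round(z,4),np.round(e['eef_pos'][2],5),np.round(f,2),round(e['time_s'],2))
    if h or np.mean(f)>14: break
E
```

```text
False 0.101 0.10174 [11.99 11.36 11.54 11.49] 25.57
False 0.1007 0.10155 [12.02 12.38 11.83 11.87] 25.95
False 0.1004 0.10135 [13.23 13.78 13.65 13.56] 26.32
False 0.1001 0.1013 [16.16 16.19 16.6  16.99] 26.7
```

Force has climbed about 3 N/mm and then steepened. The total is 17 N, well over the drag plus 9 N, so I stop pressing. I'll unload the arm gently and release.

```bash
python3 - <<'E'
from h import *
x,y=.4704,.1115
r.hold(.3);st('pressed')
for z in (.1004,.1007,.1010):
    r.move_straight([x,y,z],Q,speed=.003);s=st(z)
    if s['contact_force'][2]<4: break
p=s['eef_pos']
command_gripper(.05); st('open1'); command_gripper(.085);s=st('open')
r.move_straight([x,y,.20],Q,speed=.08); st('up')
r.move_straight([x-.08,y-.12,.30],Q,speed=.2)
r.hold(.2);st('clear')
save('side','side2.png',(250,80,400,200),5)
E
```

```text
pressed 27.0 [0.4707 0.1115 0.1013] [-4.04  0.12 15.17] [-0.13  0.61  0.03] 0.0271
0.1004 27.25 [0.4706 0.1115 0.1014] [-4.67  0.03 12.65] [-0.1   0.5  -0.03] 0.0276
0.1007 27.5 [0.4706 0.1115 0.1014] [-2.29  0.48 11.19] [-0.06  0.43 -0.  ] 0.0278
0.101 27.75 [0.4706 0.1115 0.1015] [-1.05 -0.84  9.17] [-0.02  0.22 -0.02] 0.0273
open1 28.1 [0.4702 0.1115 0.1007] [ 0.33  0.41 -0.42] [0.02 0.   0.02] 0.0501
open 28.54 [0.4704 0.1115 0.101 ] [-0.01 -0.05 -0.69] [ 0.02 -0.01 -0.04] 0.0848
up 29.93 [0.4701 0.1115 0.1995] [-0.48 -0.79 -0.56] [-0.    0.01 -0.03] 0.0849
clear 31.15 [ 0.3904 -0.008   0.2994] [-0.26  0.06  0.27] [-0.    0.06  0.01] 0.0851
```

View pics/side2.png

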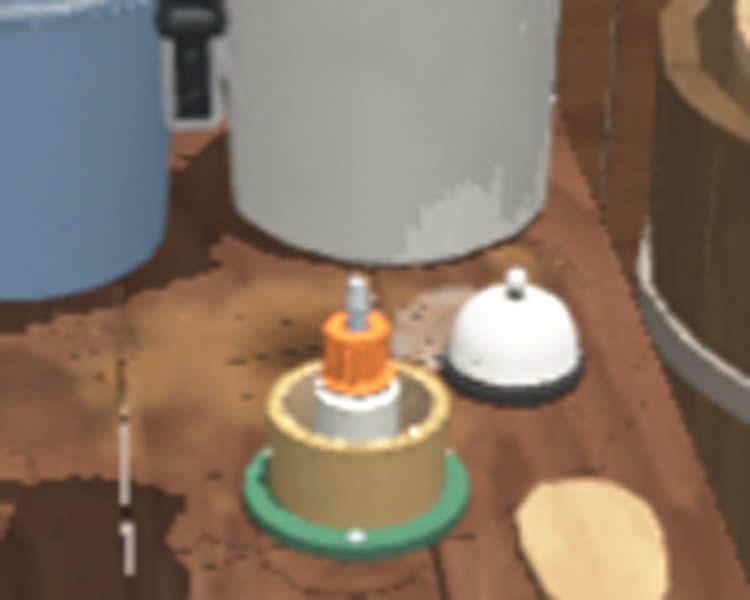

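The nut sits flange down and upright on the core at crop (357,355), with the shaft protruding through it. The gripper is clear of it. At rest the free drag never exceeded about 5 N, while I held 15–17 N at the bottom, so the washer took over 9 N. Handing in.

```bash
python3 -c "
from h import *
print(r.finish_job())"
```

```text
the job is handed in; nothing more can be done
None
```

I pressed the orange push nut, flange down, over the shaft against the spring washer, let go, and handed the job in at about 31 s. The final press held about 15–17 N at rest, roughly 10 N or more above the resting drag. The last picture shows the nut upright on the core, but I could not measure the squeeze left after release, and no verdict came back.

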